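# Throw the points lever under the turf hatch

## Task

On the model railway, push the flat pry blade into the slot in the front of the wooden box, lever its turf-topped hatch up with the blade (not with the gripper's fingers) and fold the hatch back until it stands upright or beyond. Only then push the lever inside the box fully over to its other side, and leave the pry blade lying flat on the cork mat. Leave the other models and tools where they are.

Things in the scene. Friction and masses are not known exactly. Their poses are not given: they have to be found in the camera images.
- box: Fixed open-topped wooden box standing on the work surface, 150 (x) x 180 (y) x 90 mm high, walls 8 mm thick, inner floor 12 mm up; origin at the centre of its underside, z up; its yaw varies. Its front is the wall at x = -75 mm, which has the pry slot in the middle of its top edge, over a thin dark steel plate. Hatch closed on top at the start.
- slot (a point): Centre of the pry slot's mouth on the box's front face, box (-75, 0, 86) mm. The slot is 64 mm wide along the box's y and 8 mm high, from z = 82 mm to the closed hatch's underside at z = 90 mm, and goes right through the 8 mm wall. The blade goes in along the box's +x.
- hatch: Hatch on the box: plywood plate 150 x 180 x 6 mm, 2 mm turf on top, flush all round, no handle. Origin on the hinge line, under the plate, at box (75, 0, 90) mm; closed, its axes are parallel to the box's and it reaches 150 mm to its -x. It opens by turning about its +y, 0 to 1.9 rad (= tilt of its z axis). 0.14 kg, stiff hinge (0.2 N m): it stays where left; 2 to 3 N at the edge lifts it.
- hatch_edge (a point): Middle of the hatch's front edge, on its underside.
- lever (a joint): Points lever in the box, 0 to 0.9 rad, starts near 0: steel rod 10 mm thick with a 16 mm black ball, 64 mm long in all, pivoting about the box's x axis at box (-15, 0, 20) mm. It leans 0.45 rad to the box's -y side at 0, is upright at 0.45, leans to +y at 0.9. Friction 0.06 N m (1 N at the ball): it stays where left.
- lever_knob (a point): Centre of the lever's black ball, 56 mm from the pivot.
- pry: Loose pry blade lying along its x: wooden handle 100 x 24 x 24 mm (x -60 to 40, z 0 to 24 mm) and a flat steel blade 28 mm wide, 2.6 mm thick, reaching to x = 120 mm at height z = 12 mm (half the handle's height). Origin under the handle, 10 mm in front of the handle's middle (a good place to grip, across y). About 0.13 kg.
- pry_tip (a point): Middle of the blade's front end, (120, 0, 12) mm in the pry blade's frame.
- mat: Fixed cork mat 220 (x) x 270 (y) x 4 mm; origin at the centre of its underside, on the work surface. The pry blade, a screwdriver and a brush start on it side by side along its x, 85 mm apart, in any order.
- screwdriver: Bystander: screwdriver 180 mm long, lying on the mat.
- brush: Bystander: brush 170 mm long, lying on the mat.
- cottage: Bystander: model cottage 70 x 90 mm, about 85 mm high, beside the box's -y side.
- wagon: Bystander: white model goods wagon 138 x 34 x 48 mm, beside the box's +y side.
- fir: Bystander: model fir tree 120 mm high, behind the box.

How it is judged:
By the outcome, as a careful person would: the job done as asked, in the order asked, and still so for the second after the job is handed in, with the robot touching nothing.
It also fails if it takes over 64 s, if anything falls off the work surface, if the arm or the gripper's body presses on something with over 40 N, if the wrist force passes 120 N, or if a joint passes its speed limit or range.

## Robot

A 6-joint arm with a two-finger parallel gripper is mounted at the origin on the work surface. World frame = base frame: x ahead of the robot, y to its left, z up, the work surface at z = 0. Lengths are in m, angles in rad, forces in N, time in s.
With the tool pointing down it reaches from about 0.375 to 0.9 m from the base axis. Payload 3.1 kg.
Tool frame: the origin (TCP) lies at the very end of the fingers, on their centre line; the grasp point (between the pads) lies 19 mm behind it; z points along the fingers, y is the line along which they close (so a half turn about z gives the same grasp; the last joint's range is limited). The gripper opens to 85 mm and grips with 20 to 120 N. Pads are 22 mm wide; open, the fingers measure 114 mm over their backs; the gripper's body (76 mm by 85 mm) begins 54 mm behind the grasp point. The pads swing forward as they close: fully open they stand 13 mm farther back than shut.
Start: joints at [-1.476, 0.527, 1.433, -0, 1.181, -0.178], TCP at [0.168, -0.602, 0.231] pointing down, gripper open.
Joint ranges: [-3.08, 3.08], [-0.75, 2.2], [0.22, 2.44], [-1.43, 4.57], [0, 2.65], [-2.85, 2.85]. Speed limits (rad/s): [2.79, 2.79, 3.14, 3.14, 3.14, 3.14].

## Interface

Orientations are given as [roll, pitch, yaw] about the fixed x, y, z axes, in that order (R = Rz(yaw) Ry(pitch) Rx(roll)).
In Python, from station import ctrl, imaging, nets gives the robot as it stands.
- The arm moves only by the tool servo_tool, never from a script. Its argument "rows" is a list that holds one entry, the list of rows, each a list of 7 numbers: the turn, a rotation vector about the tool's x, y, z in degrees, then the shift along the tool's x, y, z in cm, then the opening, from 0 (shut) to 1 (fully open). In form: [[[rx, ry, rz, dx, dy, dz, grip], ...]]. A call has 1 to 12 rows; each row shifts and turns the commanded pose from where the row before left it, along the tool's axes as they then stand; what a row does not reach is not made up. A row lasts 1/12 s, in which the tool goes at most 41.7 mm and 7.16 degrees, less where a joint would pass 70% of its speed; a pose out of reach is approached as far as the arm can. A call with a gripper value outside its range is refused whole. The fingers move at their own pace and stop on an object; "squeeze" is the grip in N (left out, the last holds). Time passes only in rows, so rows that do not move let the fingers close. It gives the time, the measured TCP pose, the force, the opening and the grip force at its end, in the units of the state.
- ctrl.read_state(): the state, without advancing time (a new reading comes with each control period).
- imaging.snapshot(name): name is "scene" or "top" or "wrist"; returns a dict with "color" (384x512x3 uint8, blue, green, red), "camera_matrix" (3x3 intrinsics, pixels), "position" and "rotation" of the camera in the world. Camera axes: x right, y up, looking along -z (the intrinsics and any distortion apply to the point x, -y, -z); pixel columns grow to the right and rows downward; lengths in m; the calibration is good to about 2 mm. A picture is of the moment at which its call begins. There is no depth.
- ctrl.sign_off(): hands the job in; it is judged then, once.
Trained networks look in the newest picture that a camera, given by its name, has taken for a name from the list of things; names that differ only in an ending like _2 or _b are one class to them, and where a whole thing is asked for, a point or a joint stands for the part that bears it (a point fixed in the world has none). Each returns a list of dicts, best first, with "p" (0 to 1); they miss things now and then, are a little off and sometimes report something else, mostly with a low value. They report only what shows in the picture. A call takes as long as a camera call.
- nets.masks_of(camera, thing): "mask" (384x512 bool, what is visible of it).
- nets.spot_point(camera, thing): "centre" ([x, y, z] in m, in the coordinates of the camera as it stood for that picture, good to about 4 mm: a listed point, or the origin of a listed thing).
The state is a dict: "t": time; "q": joint angles; "joint_vel": joint speeds; "joint_efforts": joint torques, N m; "tcp_pos": TCP position; "eef_rot": TCP orientation; "force": force on the tool from outside, world axes, zero at the start; "ft_torque": the same for the moment, N m; "grip_width": finger opening in m; "gripper_force": force on a finger pad.
Only numpy, scipy, OpenCV 4.12 (cv2) and the standard library are available. Lean on these libraries where they do the work, as an engineer would, in place of code of your own. Each camera call takes 0.05 s, during which the arm holds its last target. There are 200 camera calls.

## Working session

There is one attempt and no reset: what is moved stays moved. The work goes in short steps, Python scripts to look and compute and a tool call to move; the robot and the scene stay as the last step left them, time stands still between calls to the robot, and variables do not carry over. Pictures are saved under pics/ and viewed, at most 10 in all, crops included, and the job is handed in when it is done.

Besides the shell and the picture viewer there is one more tool, called after "Emit:" as name(argument=value, ...) on one line, values as JSON. servo_tool: Moves the arm, as the interface text tells. Its arguments: {"type":"object","properties":{"rows":{"type":"array","items":{"type":"array","items":{"type":"array","items":{"type":"number"}}}},"squeeze":{"type":"number"}},"required":["rows"]}

```bash
mkdir -p pics; ls
cat > h.py <<'E'
import numpy as np, cv2
from scipy.spatial.transform import Rotation as Rn
from station import ctrl, imaging, nets
def w(s,c): return np.array(s["position"])+np.array(s["rotation"])@np.array(c)
def pix(s,p):
    c=np.array(s["rotation"]).T@(np.array(p)-s["position"]); K=s["camera_matrix"]
    v=K@np.array([c[0],-c[1],-c[2]]); return v[:2]/v[2]
def ray(s,uv,z):
    K=np.array(s["camera_matrix"]); d=np.linalg.inv(K)@[uv[0],uv[1],1]
    d=np.array(s["rotation"])@[d[0],-d[1],-d[2]]; o=np.array(s["position"]); return o+d*(z-o[2])/d[2]
E
python3 - <<'E'
from h import *
for cam in ["scene","top"]:
    s=imaging.snapshot(cam); cv2.imwrite(f"pics/{cam}0.png",s["color"])
    print(cam,np.round(s["position"],3),np.round(s["camera_matrix"],1).tolist(), [k for k in s])
    for t in ["box","slot","hatch","hatch_edge","pry","pry_tip","mat","screwdriver","brush","cottage","wagon","fir"]:
        r=nets.spot_point(cam,t)
        print(t,[(round(float(x["p"]),2),np.round(w(s,x["centre"]),3).tolist()) for x in r[:2]])
print(ctrl.read_state())
E
```

```text
pics
scene [1.278 0.159 0.809] [[419.1, 0.0, 259.1], [0.0, 419.1, 195.0], [0.0, 0.0, 1.0]] ['color', 'camera_matrix', 'position', 'rotation']
box [(0.6, [-0.605, -1.724, -1.074])]
slot [(0.91, [-0.598, -1.717, -1.067]), (0.6, [-1.114, -2.233, -1.583])]
hatch [(0.58, [-0.384, -1.503, -0.854]), (0.3, [-0.968, -2.087, -1.437])]
hatch_edge [(0.82, [-0.593, -1.713, -1.063]), (0.47, [-0.975, -2.094, -1.444])]
pry [(0.7, [-1.116, -2.236, -1.586])]
pry_tip [(0.89, [-0.972, -2.091, -1.441]), (0.55, [-0.35, -1.469, -0.819])]
mat [(0.81, [-1.049, -2.168, -1.518])]
screwdriver [(0.64, [-0.935, -2.054, -1.404]), (0.51, [-1.064, -2.184, -1.534])]
brush [(0.73, [-0.945, -2.064, -1.415])]
cottage [(0.68, [-0.486, -1.605, -0.956])]
wagon [(0.95, [-0.657, -1.776, -1.127])]
fir [(0.95, [-0.349, -1.468, -0.818])]
top [ 0.458 -0.019  1.12 ] [[408.9, 0.0, 252.7], [0.0, 408.9, 199.3], [0.0, 0.0, 1.0]] ['color', 'camera_matrix', 'position', 'rotation']
box [(0.98, [2.208, 1.731, 2.87]), (0.53, [2.25, 1.773, 2.912])]
slot [(0.69, [2.075, 1.598, 2.737])]
hatch [(0.68, [2.264, 1.788, 2.926]), (0.61, [2.067, 1.
[... 487 characters left out ...]
3, [2.187, 1.71, 2.849])]
{'t': 1.3, 'q': array([-1.47648549e+00,  5.27500003e-01,  1.43265852e+00, -2.44324130e-05,
        1.18142214e+00, -1.78493997e-01]), 'joint_vel': array([ 0.00122578, -0.00079101,  0.00109158,  0.00122054,  0.00045187,
        0.00197096]), 'joint_efforts': array([-3.90307714e-04, -4.42330813e+01, -1.78420508e+01, -2.68074846e-04,
        9.16642966e-04,  1.58120974e-05]), 'tcp_pos': array([ 0.16842068, -0.60187186,  0.23132363]), 'eef_rot': array([3.14158486e+00, 2.43747211e-05, 2.72814106e-01]), 'force': array([ 0.83171721,  0.1226774 , -0.11244775]), 'ft_torque': array([0.00973667, 0.02457774, 0.03155532]), 'gripper_force': 0.0, 'grip_width': 0.08571918829149622}
```

```bash
cat > h.py <<'E'
import numpy as np, cv2
from scipy.spatial.transform import Rotation as Rn
from station import ctrl, imaging, nets
def R(s):
    r=np.array(s["rotation"],float)
    return r if r.shape==(3,3) else Rn.from_euler("xyz",r).as_matrix()
def w(s,c): return np.array(s["position"])+R(s)@np.array(c)
def pix(s,p):
    c=R(s).T@(np.array(p)-s["position"]); K=s["camera_matrix"]
    v=K@np.array([c[0],-c[1],-c[2]]); return v[:2]/v[2]
def ray(s,uv,z):
    K=np.array(s["camera_matrix"]); d=np.linalg.inv(K)@[uv[0],uv[1],1]
    d=R(s)@[d[0],-d[1],-d[2]]; o=np.array(s["position"]); return o+d*(z-o[2])/d[2]
def rect(s,m,z):
    c=max(cv2.findContours(m.astype(np.uint8),cv2.RETR_EXTERNAL,cv2.CHAIN_APPROX_NONE)[0],key=cv2.contourArea)
    P=np.array([ray(s,p[0],z)[:2] for p in c],np.float32)
    return cv2.minAreaRect(P*1000), P
E
python3 - <<'E'
from h import *
for cam in ["scene","top"]:
    s=imaging.snapshot(cam); print(cam,np.round(s["rotation"],4))
    for t in ["box","slot","hatch","hatch_edge","pry","pry_tip","mat","screwdriver","brush","cottage","wagon","fir"]:
        r=nets.spot_point(cam,t)
        print(t,[(round(float(x["p"]),2),np.round(w(s,x["centre"]),3).tolist()) for x in r[:2]])
    if cam=="top":
        for t,z in [("hatch",.098),("pry",.02),("mat",.004),("screwdriver",.012),("brush",.012),("cottage",.08),("wagon",.048)]:
            for x in nets.masks_of(cam,t)[:2]:
                r,P=rect(s,x["mask"],z); print("mask",t,round(float(x["p"]),2),np.round(r[0]+r[1]+(r[2],),1))
E
```

```text
scene [7.8630e-01 1.8000e-03 1.8364e+00]
box [(0.7, [0.544, 0.094, 0.001])]
slot [(0.79, [0.53, 0.02, 0.084]), (0.46, [0.578, 0.294, -0.003])]
hatch [(0.89, [0.567, 0.165, 0.091]), (0.67, [0.524, 0.02, 0.084])]
hatch_edge [(0.89, [0.524, 0.021, 0.09]), (0.69, [0.667, -0.371, 0.017])]
pry [(0.65, [0.551, -0.37, 0.002]), (0.55, [0.57, 0.166, 0.09])]
pry_tip [(0.67, [0.667, -0.373, 0.015]), (0.5, [0.582, 0.297, -0.004])]
mat [(0.74, [0.523, -0.298, 0.002])]
screwdriver [(0.72, [0.523, -0.296, 0.002]), (0.3, [0.545, 0.094, 0.002])]
brush [(0.56, [0.538, -0.209, 0.005])]
cottage [(0.61, [0.705, 0.049, -0.001])]
wagon [(0.93, [0.421, 0.169, 0.003])]
fir [(0.94, [0.581, 0.294, -0.003])]
top [ 0.1203 -0.0078 -1.5734]
box [(0.91, [0.547, 0.09, 0.003])]
slot [(0.82, [0.527, 0.016, 0.091])]
hatch []
hatch_edge [(0.8, [0.527, 0.017, 0.097])]
pry [(0.81, [0.553, -0.372, 0.002])]
pry_tip [(0.8, [0.674, -0.378, 0.014])]
mat [(0.88, [0.538, -0.294, 0.006]), (0.5, [0.551, -0.374, 0.002])]
screwdriver [(0.95, [0.527, -0.297, 0.008]), (0.5, [0.417, 0.166, 0.002])]
brush [(0.94, [0.537, -0.212, 0.006])]
cottage [(0.84, [0.712, 0.039, 0.003])]
wagon [(0.77, [0.419, 0.165, 0.0])]
fir [(0.62, [0.581, 0.293, 0.005])]
mask hatch 0.57 [547.8  91.9 156.6 181.3  74.4]
mask pry 0.88 [ 5.827e+02 -3.745e+02  1.778e+02  3.460e+01  5.000e-01]
mask mat 0.61 [ 538.8 -293.9  219.6  269.5    3.3]
mask screwdriver 0.92 [ 482.2 -301.4   94.8   26.7    4.6]
mask brush 0.56 [ 539.8 -212.2  172.8   42.9    6.7]
mask cottage 0.97 [704.9  41.6  81.5 115.8  82. ]
mask cottage 0.51 [422.2 158.  134.3  36.9  73.1]
mask wagon 0.93 [421.5 162.5 136.6  37.8  72.6]
```

View pics/top0.png

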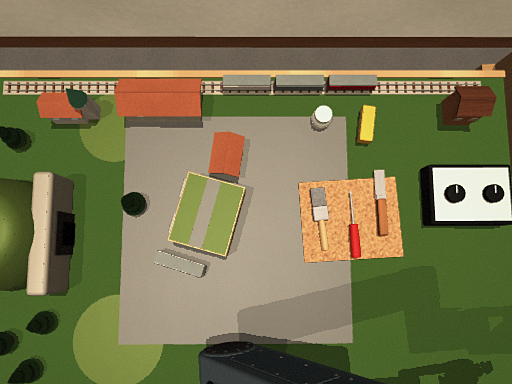

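View pics/scene0.png

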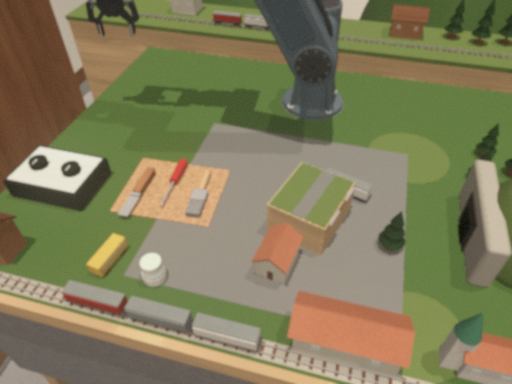

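Emit:
servo_tool(rows=[[[0, 0, 5.5, 0, 0, 0, 1], [0, 0, 5.5, 0, 0, 0, 1], [0, 0, 5.5, 0, 0, 0, 1], [0, 0, 0, 3.45, -2.15, 0.4, 1], [0, 0, 0, 3.45, -2.15, 0.4, 1], [0, 0, 0, 3.45, -2.15, 0.4, 1], [0, 0, 0, 3.45, -2.15, 0.4, 1], [0, 0, 0, 3.45, -2.15, 0.4, 1], [0, 0, 0, 3.45, -2.15, 0.4, 1], [0, 0, 0, 3.45, -2.15, 0.4, 1], [0, 0, 0, 3.45, -2.15, 0.4, 1], [0, 0, 0, 3.45, -2.15, 0.4, 1]]], squeeze=60)

```text
t: 3.95
tcp_pos: [0.4834, -0.4119, 0.1953]
eef_rot: [3.141, -0.0, -0.015]
force: [-0.1, -0.7, 0.3]
grip_width: 0.0854
gripper_force: 0.0
```

Run:
```python
from h import *
s=imaging.snapshot("wrist"); cv2.imwrite("pics/wrist1.png",s["color"]); st=ctrl.read_state()
print(np.round(s["position"],3),np.round(R(s),3).tolist(),st["tcp_pos"],st["eef_rot"])
for t in ["pry","pry_tip"]:
    print(t,[(round(float(x["p"]),2),np.round(w(s,x["centre"]),4).tolist()) for x in nets.spot_point("wrist",t)[:2]])
for x in nets.masks_of("wrist","pry")[:2]:
    np.save("pics/m.npy",x["mask"])
    for z in (.016,.028):
        r,P=rect(s,x["mask"],z); print(round(float(x["p"]),2),z,np.round(r[0]+r[1]+(r[2],),1))
    break
```

```text
[ 0.566 -0.414  0.338] [[-0.014, 0.949, 0.316], [-1.0, -0.013, -0.003], [0.001, -0.316, 0.949]] [ 0.48977105 -0.40672629  0.19455047] [-3.13823303 -0.00525822 -0.01028395]
pry [(0.9, [0.5557, -0.3781, 0.001])]
pry_tip []
0.78 0.016 [ 570.2 -375.5  155.7   28.4    1.1]
0.78 0.028 [ 570.1 -376.9  149.9   27.4    1.1]
```

View pics/wrist1.png

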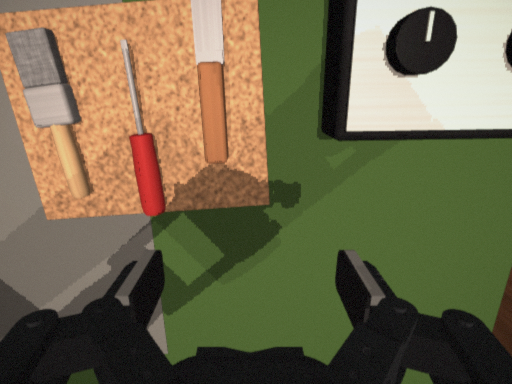

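Run:
```python
from h import *
im=cv2.imread("pics/wrist1.png"); hsv=cv2.cvtColor(im,cv2.COLOR_BGR2HSV)
m=np.load("pics/m.npy")
s=dict(camera_matrix=[[1]],position=0)
s=imaging.snapshot("wrist")
for x in nets.masks_of("wrist","pry")[:1]: m=x["mask"]
print([ (v,np.where(m[v])[0][[0,-1]].tolist()) for v in range(0,170,10) if m[v].any()], np.where(m.any(1))[0][[0,-1]])
for uv in [(198,64),(222,62),(205,161),(227,159)]: print(uv,np.round(ray(s,uv,.028),4))
for uv in [(209.5,63),(192,5),(220,5),(197,60),(223,60)]: print(uv,np.round(ray(s,uv,.017),4))
print(s["position"],ctrl.read_state()["tcp_pos"])
```

```text
[(0, [191, 220]), (10, [192, 221]), (20, [193, 222]), (30, [193, 223]), (40, [194, 224]), (50, [196, 223]), (60, [196, 224]), (70, [198, 223]), (80, [198, 223]), (90, [199, 224]), (100, [200, 224]), (110, [200, 225]), (120, [202, 225]), (130, [202, 226]), (140, [203, 227]), (150, [204, 227]), (160, [205, 226])] [  0 162]
(198, 64) [ 0.5907 -0.3652  0.028 ]
(222, 62) [ 0.5922 -0.3881  0.028 ]
(205, 161) [ 0.4967 -0.3665  0.028 ]
(227, 159) [ 0.4986 -0.3896  0.028 ]
(209.5, 63) [ 0.5924 -0.3749  0.017 ]
(192, 5) [ 0.6423 -0.3612  0.017 ]
(220, 5) [ 0.642  -0.3873  0.017 ]
(197, 60) [ 0.5952 -0.3627  0.017 ]
(223, 60) [ 0.5949 -0.3882  0.017 ]
[ 0.56522842 -0.41354036  0.33783694] [ 0.48107614 -0.4137209   0.19537334]
```

Emit:
servo_tool(rows=[[[0, 0, -1.7, 0, 0, 0, 1], [0, 0, 0, 2.45, -1.2, 1.5, 1], [0, 0, 0, 2.45, -1.2, 1.5, 1], [0, 0, 0, 2.45, -1.2, 1.5, 1], [0, 0, 0, 0, 0, 2.5, 1], [0, 0, 0, 0, 0, 2.5, 1], [0, 0, 0, 0, 0, 0, 1], [0, 0, 0, 0, 0, 0, 1]]])

```text
t: 4.92
tcp_pos: [0.5528, -0.3767, 0.0992]
eef_rot: [-3.139, 0.003, 0.012]
force: [0.9, -0.5, -0.4]
grip_width: 0.085
gripper_force: 0.0
```

Run:
```python
from h import *
st=ctrl.read_state(); print(np.round(st["tcp_pos"],4),np.round(st["eef_rot"],4),np.round(st["q"],3))
s=imaging.snapshot("wrist")
for t in ["pry"]:
    print(t,[(round(float(x["p"]),2),np.round(w(s,x["centre"]),4).tolist()) for x in nets.spot_point("wrist",t)[:2]])
m=nets.masks_of("wrist","pry")[0]["mask"]; print(np.where(m.any(1))[0][[0,-1]])
r=np.where(m.any(1))[0]
print([(v,np.round([ray(s,(np.where(m[v])[0][i]+(.5 if i else -.5),v),.028)[:2] for i in (0,-1)],4).tolist()) for v in r[::25]])
st=ctrl.read_state(); print(np.round(st["tcp_pos"],4),np.round(st["eef_rot"],4))
cv2.imwrite("pics/w2.png",s["color"])
```

```text
[ 0.5528 -0.3767  0.0992] [-3.1392e+00  2.8000e-03  1.2100e-02] [-0.765  0.742  1.414 -0.     0.989  0.794]
pry [(0.58, [0.5565, -0.3776, 0.0032])]
[ 29 272]
[(np.int64(29), [[0.6729, -0.3776], [0.673, -0.3814]]), (np.int64(54), [[0.6582, -0.3596], [0.6586, -0.3882]]), (np.int64(79), [[0.643, -0.3608], [0.6434, -0.3874]]), (np.int64(104), [[0.627, -0.3613], [0.6274, -0.3879]]), (np.int64(129), [[0.6102, -0.3611], [0.6106, -0.3891]]), (np.int64(154), [[0.5925, -0.3631], [0.5929, -0.3876]]), (np.int64(179), [[0.5738, -0.3637], [0.5742, -0.3881]]), (np.int64(204), [[0.5541, -0.3636], [0.5544, -0.3879]]), (np.int64(229), [[0.5332, -0.3643], [0.5335, -0.3885]]), (np.int64(254), [[0.511, -0.365], [0.5113, -0.3892]])]
[ 0.555  -0.378   0.1024] [ 3.139e+00 -2.500e-03  1.270e-02]
```

Emit:
servo_tool(rows=[[[0, 0, 0, 0.1, 0, 2.5, 1], [0, 0, 0, 0.1, 0, 2.5, 1], [0, 0, 0, 0, 0, 2.5, 1], [0, 0, 0, 0, 0, 1.5, 1], [0, 0, 0, 0, 0, 0.3, 1], [0, 0, 0, 0, 0, 0, 0], [0, 0, 0, 0, 0, 0, 0], [0, 0, 0, 0, 0, 0, 0], [0, 0, 0, 0, 0, 0, 0], [0, 0, 0, 0, 0, 0, 0], [0, 0, 0, 0, 0, 0, 0]]], squeeze=80)

```text
t: 5.98
tcp_pos: [0.5576, -0.3767, 0.0089]
eef_rot: [3.14, -0.002, 0.015]
force: [0.9, -1.6, 10.1]
grip_width: 0.0221
gripper_force: 82.4
```

Emit:
servo_tool(rows=[[[0, 0, 0, 0, 0, -1, 0], [0, 0, 0, 0, 0, -2.5, 0], [0, 0, 0, 0, 0, -4, 0], [0, 0, 0, 0, 0, -4, 0], [0, 0, 0, 0, 0, -3.5, 0], [0, 0, 0, 0, 0, 0, 0], [0, 0, 0, 0, 0, 0, 0]]])

```text
t: 6.57
tcp_pos: [0.558, -0.3771, 0.161]
eef_rot: [3.137, -0.005, 0.015]
force: [-0.4, 0.4, -1.7]
grip_width: 0.0222
gripper_force: 80.6
```

Run:
```python
from h import *
for i in range(2):
    s=imaging.snapshot("wrist")
    st=ctrl.read_state(); T=Rn.from_euler("xyz",st["eef_rot"]).as_matrix()
    print(np.round(st["tcp_pos"],4),np.round(st["eef_rot"],4),st["grip_width"],np.round(st["force"],1))
    c=R(s).T@(st["tcp_pos"]-s["position"])
    for t in ["pry","pry_tip"]:
        for x in nets.spot_point("wrist",t)[:1]:
            print(t,round(float(x["p"]),2),np.round(T.T@(w(s,x["centre"])-st["tcp_pos"]),4))
m=nets.masks_of("wrist","pry")[0]["mask"]; r=np.where(m.any(1))[0]; print(r[[0,-1]])
cv2.imwrite("pics/w3.png",s["color"])
```

```text
[ 0.5567 -0.3758  0.1584] [ 3.1408e+00 -8.0000e-04  1.4600e-02] 0.022238875992964702 [ 0.2 -0.2 -2.2]
pry 0.84 [-0.003   0.0037  0.0017]
[ 0.5555 -0.3748  0.1552] [-3.1383  0.0034  0.0145] 0.02239357287912871 [-0.5  0.7 -1.4]
pry 0.91 [-0.      0.0007  0.0048]
[  0 351]
```

View pics/w3.png

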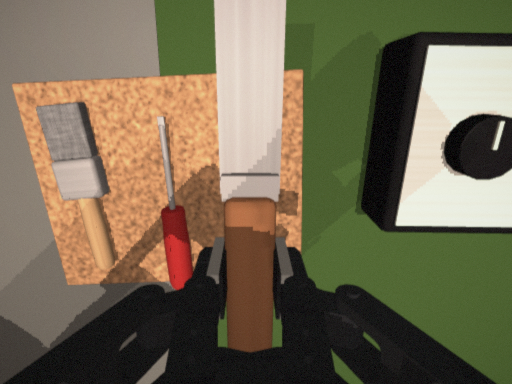

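Emit:
servo_tool(rows=[[[0, 0, 0, -0.9, -3.65, 0, 0], [0, 0, 0, -0.9, -3.65, 0, 0], [0, 0, 0, -0.9, -3.65, 0, 0], [0, 0, 0, -0.9, -3.65, 0, 0], [0, 0, 0, -0.9, -3.65, 0, 0], [0, 0, 0, -0.9, -3.65, 0, 0], [0, 0, 0, -0.8, -3.65, 0, 0], [0, 0, -6, 0, 0, 0, 0], [0, 0, -6, 0, 0, 0, 0], [0, 0, -6, 0, 0, 0, 0], [0, 0, -6, 0, 0, 0, 0], [0, 0, -6, 0, 0, 0, 0]]])

```text
t: 7.92
tcp_pos: [0.491, -0.1212, 0.1568]
eef_rot: [-3.141, 0.001, 0.544]
force: [0.0, 0.1, -0.9]
grip_width: 0.0221
gripper_force: 80.5
```

Emit:
servo_tool(rows=[[[0, 0, -6, 0, 0, 0, 0], [0, 0, -6, 0, 0, 0, 0], [0, 0, -6, 0, 0, 0, 0], [0, 0, -6, 0, 0, 0, 0], [0, 0, -6, 0, 0, 0, 0], [0, 0, -6, 0, 0, 0, 0], [0, 0, -6, 0, 0, 0, 0], [0, 0, -2, 0, 0, 0, 0], [0, 0, 0, 0, 0, 0, 0], [0, 0, 0, 0, 0, 0, 0]]])

```text
t: 8.75
tcp_pos: [0.491, -0.1214, 0.1569]
eef_rot: [-3.141, -0.0, 1.305]
force: [-0.0, 0.4, -1.3]
grip_width: 0.0222
gripper_force: 80.5
```

```bash
cat >> h.py <<'E'
def st_avg(n=6):
    P=[];Q=[]
    for i in range(n):
        s=ctrl.read_state(); P.append(s["tcp_pos"]); Q.append(Rn.from_euler("xyz",s["eef_rot"]).as_matrix())
        if i<n-1: imaging.snapshot("wrist")
    return np.median(P,0), Rn.from_matrix(np.array(Q)).mean().as_matrix(), s
E
python3 - <<'E'
from h import *
p,T,st=st_avg(4); print(np.round(p,4),np.round(Rn.from_matrix(T).as_euler("xyz",degrees=True),2),np.round(st["q"],3),np.round(st["force"],1),st["t"])
for cam in ["wrist","top","scene"]:
    s=imaging.snapshot(cam); cv2.imwrite(f"pics/{cam}4.png",s["color"])
    for t in ["pry","pry_tip","slot","hatch_edge","box"]:
        for x in nets.spot_point(cam,t)[:1]:
            W=w(s,x["centre"]); print(cam,t,round(float(x["p"]),2),np.round(W,4),"tool",np.round(T.T@(W-p),4))
E
```

```text
[ 0.491  -0.1214  0.157 ] [-1.7996e+02 -1.0000e-02  7.4770e+01] [-0.464  0.48   1.802  0.     0.86  -0.198] [ 0.4  1.  -1. ] 8.9
wrist pry 0.75 [ 0.497  -0.1266  0.1493] tool [-0.0034  0.0072  0.0076]
top pry_tip 0.75 [ 0.5212 -0.016   0.1672] tool [ 0.1097  0.0014 -0.0102]
top slot 0.6 [0.5267 0.0191 0.0889] tool [ 0.1449 -0.0024  0.0681]
top hatch_edge 0.82 [0.525  0.0124 0.094 ] tool [ 0.138  -0.0022  0.063 ]
top box 0.78 [0.547  0.0882 0.0045] tool [ 0.2169 -0.0009  0.1525]
scene pry 0.77 [ 0.4864 -0.1219  0.152 ] tool [-0.0017 -0.0043  0.005 ]
scene pry_tip 0.89 [ 0.516  -0.0106  0.1664] tool [ 0.1134 -0.0049 -0.0094]
scene slot 0.71 [0.5297 0.0195 0.0856] tool [0.1461 0.0004 0.0714]
scene hatch_edge 0.63 [0.5212 0.0206 0.0918] tool [ 0.1449 -0.0081  0.0652]
scene box 0.89 [0.5465 0.0939 0.0016] tool [ 0.2223 -0.0029  0.1554]
```

Emit:
servo_tool(rows=[[[0, 0, 0, 0, 0, 3, 0], [0, 0, 0, 0, 0, 3, 0], [0, 0, 0, 0, 0, 2, 0], [0, 0, 0, 0, 0, 0, 0], [0, 0, 0, 0, 0, 0, 0]]])

```text
t: 10.22
tcp_pos: [0.4905, -0.1212, 0.0766]
eef_rot: [-3.139, -0.0, 1.306]
force: [0.6, 0.1, -0.7]
grip_width: 0.0221
gripper_force: 80.5
```

Run:
```python
from h import *
p,T,st=st_avg(3); print(np.round(p,4),np.round(st["force"],1),st["t"])
s=imaging.snapshot("scene"); im=s["color"]
for t in ["pry_tip","slot","hatch_edge"]:
    for x in nets.spot_point("scene",t)[:1]:
        W=w(s,x["centre"]); print(t,round(float(x["p"]),2),np.round(W,4),"tool",np.round(T.T@(W-p),4),pix(s,W))
tw=p+T@[.118,0,-.0095]; sl=np.array([.528,.0185,.086]); print("pred tip",tw,pix(s,tw),"slot",pix(s,sl))
u=pix(s,sl).astype(int); x0,y0=u[0]-45,u[1]-35
cv2.imwrite("pics/crop5.png",cv2.resize(im[y0:y0+70,x0:x0+90],None,fx=8,fy=8,interpolation=cv2.INTER_CUBIC)); print(x0,y0)
```

```text
[ 0.4915 -0.1216  0.0776] [-0.5 -0.  -1. ] 10.3167
pry_tip 0.84 [ 0.5186 -0.0116  0.0845] tool [ 0.1132 -0.0026 -0.0068] [273.43597757 180.46503926]
slot 0.78 [0.5275 0.0234 0.0848] tool [ 0.1494 -0.0032 -0.0071] [286.19379441 185.20091635]
hatch_edge 0.82 [0.5227 0.0192 0.0912] tool [ 0.1441 -0.0067 -0.0136] [285.0876228  181.75909568]
pred tip [ 0.52234866 -0.00772042  0.0871493 ] [274.61867417 180.93716221] slot [284.25420688 184.62536036]
239 149
```

View pics/crop5.png

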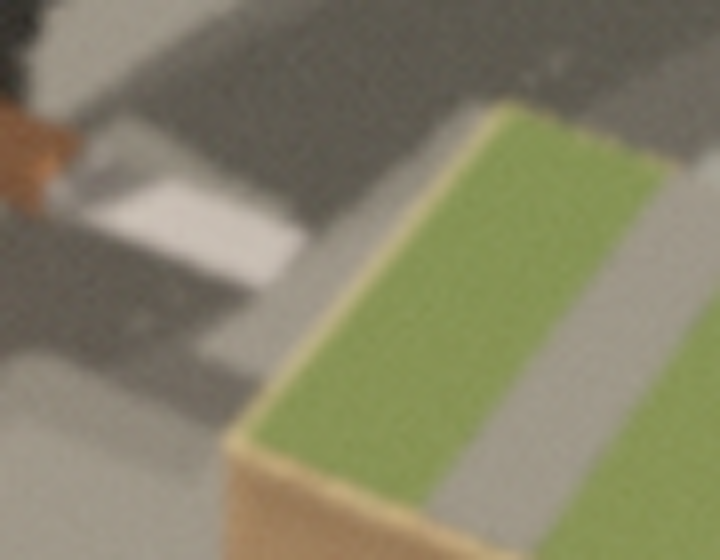

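Emit:
servo_tool(rows=[[[0, 0, 0, 1, 0, 0, 0], [0, 0, 0, 1, 0, 0, 0], [0, 0, 0, 0.6, 0, 0, 0], [0, 0, 0, 0.4, 0, 0, 0], [0, 0, 0, 0.4, 0, 0, 0], [0, 0, 0, 0.3, 0, 0, 0], [0, 0, 0, 0, 0, 0, 0]]])

```text
t: 11.1
tcp_pos: [0.5008, -0.085, 0.0772]
eef_rot: [-3.141, -0.0, 1.307]
force: [0.8, -0.8, -0.9]
grip_width: 0.0221
gripper_force: 80.5
```

Emit:
servo_tool(rows=[[[0, 0, 0, 0.4, 0, 0, 0], [0, 0, 0, 0.5, 0, 0, 0], [0, 0, 0, 0.6, 0, 0, 0], [0, 0, 0, 0.6, 0, 0, 0], [0, 0, 0, 0.4, 0, 0, 0], [0, 0, 0, 0, 0, 0, 0]]])

```text
t: 11.6
tcp_pos: [0.5074, -0.0606, 0.0773]
eef_rot: [-3.141, -0.0, 1.307]
force: [-0.6, -0.4, -0.7]
grip_width: 0.0225
gripper_force: 80.5
```

Run:
```python
from h import *
p,T,st=st_avg(3); print(np.round(p,4),np.round(st["force"],1),np.round(st["ft_torque"],2),st["t"],np.round(st["q"],2))
s=imaging.snapshot("scene"); im=s["color"]
for t in ["hatch_edge"]:
    for x in nets.spot_point("scene",t)[:1]: print(t,np.round(w(s,x["centre"]),4))
x0,y0=239,149
cv2.imwrite("pics/crop6.png",cv2.resize(im[y0:y0+70,x0:x0+90],None,fx=8,fy=8,interpolation=cv2.INTER_CUBIC))
```

```text
[ 0.5074 -0.061   0.0773] [ 0.7 -0.4 -0.5] [0.   0.01 0.04] 11.7 [-0.34  0.62  1.84 -0.    0.67 -0.07]
hatch_edge [0.5227 0.0187 0.0895]
```

View pics/crop6.png

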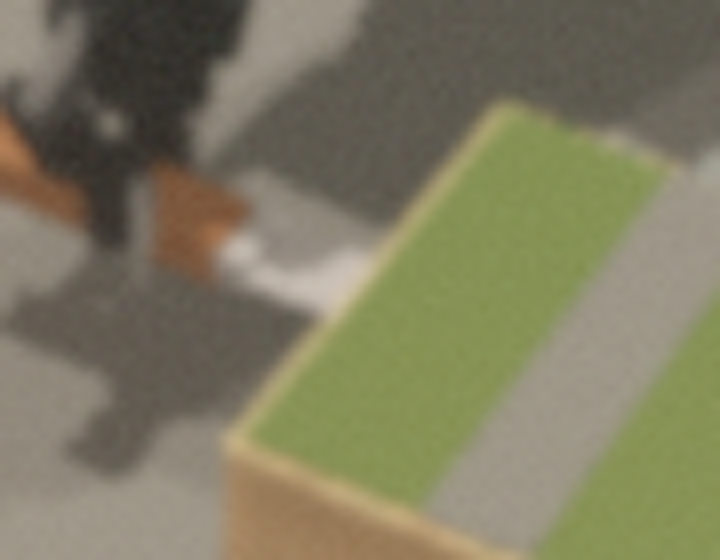

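Emit:
servo_tool(rows=[[[0, 0, 0, 0.05, 0, -0.95, 0], [0, 0, 0, 0.1, 0, -0.95, 0], [0, 0, 0, 0.2, 0, -0.85, 0], [0, 0, 0, 0.2, 0, -0.85, 0], [0, 0, 0, 0.3, 0, -0.8, 0], [0, 0, 0, 0.3, 0, -0.8, 0], [0, 0, 0, 0.45, 0, -0.75, 0], [0, 0, 0, 0.45, 0, -0.75, 0], [0, 0, 0, 0.55, 0, -0.7, 0], [0, 0, 0, 0.55, 0, -0.65, 0], [0, 0, 0, 0.65, 0, -0.6, 0], [0, 0, 0, 0, 0, 0, 0]]], squeeze=115)

```text
t: 12.8
tcp_pos: [0.5183, -0.0235, 0.1652]
eef_rot: [3.139, -0.001, 1.307]
force: [-0.0, -0.2, -1.2]
grip_width: 0.0216
gripper_force: 116.5
```

Run:
```python
from h import *
p,T,st=st_avg(3); print(np.round(p,4),np.round(st["force"],1),np.round(st["ft_torque"],2),st["t"],st["gripper_force"])
s=imaging.snapshot("scene"); im=s["color"]
for t in ["hatch_edge","hatch","pry_tip","pry"]:
    for x in nets.spot_point("scene",t)[:1]: print(t,round(float(x["p"]),2),np.round(w(s,x["centre"]),4), np.round(T.T@(w(s,x["centre"])-p),4))
x0,y0=190,100
cv2.imwrite("pics/crop7.png",cv2.resize(im[y0:y0+150,x0:x0+200],None,fx=4,fy=4,interpolation=cv2.INTER_CUBIC))
```

```text
[ 0.518  -0.0237  0.1646] [ 0.4  0.2 -0.3] [-0.07  0.07  0.01] 12.9 116.50992393493652
hatch_edge 0.86 [0.5381 0.0687 0.2035] [ 0.0945 -0.0047 -0.0388]
hatch 0.93 [0.5656 0.1661 0.0883] [ 0.1956 -0.0038  0.0766]
pry 0.58 [ 0.5141 -0.0252  0.1577] [-0.0025 -0.0034  0.0069]
```

View pics/crop7.png

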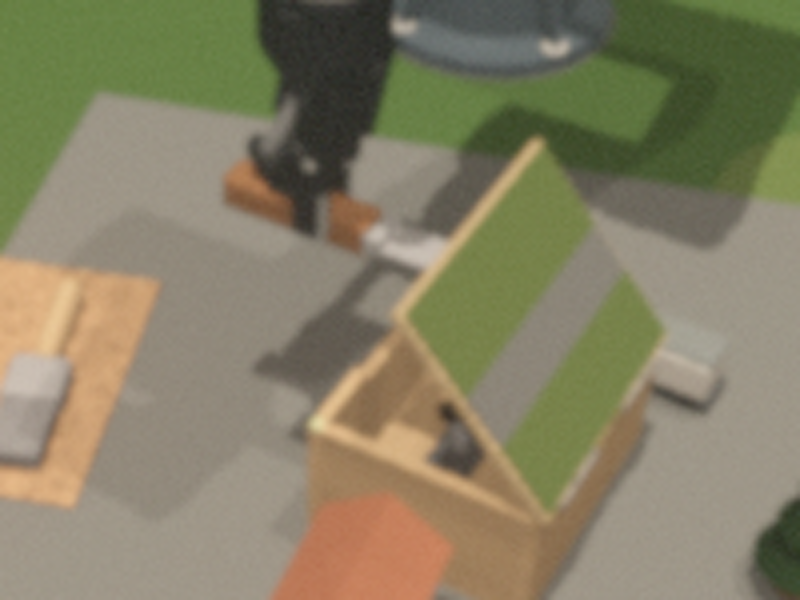

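Emit:
servo_tool(rows=[[[0, 0, 0, 0.65, 0, -0.55, 0], [0, 0, 0, 0.7, 0, -0.5, 0], [0, 0, 0, 0.7, 0, -0.5, 0], [0, 0, 0, 0.75, 0, -0.35, 0], [0, 0, 0, 0.8, 0, -0.35, 0], [0, 0, 0, 0.8, 0, -0.25, 0], [0, 0, 0, 0.8, 0, -0.25, 0], [0, 0, 0, 0.85, 0, -0.15, 0], [0, 0, 0, 0.85, 0, -0.1, 0], [0, 0, 0, 0.85, 0, 0, 0], [0, 0, 0, 0.85, 0, 0, 0], [0, 0, 0, 0.85, 0, 0.1, 0]]])

```text
t: 14.15
tcp_pos: [0.5426, 0.0672, 0.193]
eef_rot: [3.141, -0.0, 1.306]
force: [-0.4, -1.1, -1.0]
grip_width: 0.0215
gripper_force: 116.6
```

Emit:
servo_tool(rows=[[[0, 0, 0, 0.85, 0, 0.1, 0], [0, 0, 0, 0.6, 0, 0, 0], [0, 0, 0, 0, 0, 0, 0], [0, 0, 0, 0, 0, 0, 0]]])

```text
t: 14.48
tcp_pos: [0.5457, 0.0811, 0.1916]
eef_rot: [-3.141, -0.001, 1.307]
force: [-0.5, 0.1, -0.5]
grip_width: 0.0214
gripper_force: 116.6
```

Run:
```python
from h import *
p,T,st=st_avg(3); print(np.round(p,4),np.round(st["force"],1),st["t"],np.round(st["q"],2))
for cam in ("scene","top"):
  s=imaging.snapshot(cam)
  for t in ["hatch_edge","hatch","pry_tip","pry","lever_knob"]:
    for x in nets.spot_point(cam,t)[:1]: print(cam,t,round(float(x["p"]),2),np.round(w(s,x["centre"]),4), np.round(T.T@(w(s,x["centre"])-p),4))
```

```text
[0.5457 0.0807 0.1916] [-0.1  0.8 -1.2] 14.5833 [-0.06  0.48  1.66  0.    1.    0.21]
scene hatch_edge 0.75 [0.5749 0.2062 0.2326] [ 0.1288 -0.0046 -0.0409]
scene hatch 0.64 [0.5673 0.1641 0.0908] [ 0.0861 -0.0009  0.1008]
scene pry_tip 0.9 [0.5729 0.1929 0.1997] [ 0.1154 -0.0031 -0.0081]
scene pry 0.56 [0.569  0.165  0.0881] [0.0874 0.0005 0.1035]
scene lever_knob 0.46 [0.564  0.0712 0.0722] [-0.0044  0.0202  0.1194]
top pry 0.31 [ 0.5363 -0.2927  0.0062] [-0.3629  0.0886  0.1852]
```

Emit:
servo_tool(rows=[[[0, 0, 0, -1, 0, 0, 0], [0, 0, 0, -2, 0, 0, 0], [0, 0, 0, -4, 0, 0, 0], [0, 0, 0, -4, 0, 0, 0], [0, 0, 0, -4, 0, 0, 0], [0, 0, 0, -4, 0, 0, 0], [0, 0, 0, -2, 0, 0, 0], [0, 0, 6, 0, 0, 0, 0], [0, 0, 6, 0, 0, 0, 0], [0, 0, 6, 0, 0, 0, 0], [0, 0, 6, 0, 0, 0, 0], [0, 0, 6, 0, 0, 0, 0]]])

```text
t: 16.18
tcp_pos: [0.4903, -0.1231, 0.1918]
eef_rot: [-3.142, 0.0, 0.777]
force: [-1.4, -0.4, -0.6]
grip_width: 0.0215
gripper_force: 116.6
```

Emit:
servo_tool(rows=[[[0, 0, 6, 0, 0, 0, 0], [0, 0, 6, 0, 0, 0, 0], [0, 0, 6, 0, 0, 0, 0], [0, 0, 6, 0, 0, 0, 0], [0, 0, 6, 0, 0, 0, 0], [0, 0, 6, 0, 0, 0, 0], [0, 0, 6, 0, 0, 0, 0], [0, 0, 2, 0, 0, 0, 0], [0, 0, 0, 1.2, 3.6, 0.8, 0], [0, 0, 0, 1.2, 3.6, 0.8, 0], [0, 0, 0, 1.2, 3.6, 0.8, 0], [0, 0, 0, 1.2, 3.6, 0.8, 0]]])

```text
t: 17.18
tcp_pos: [0.5409, -0.2677, 0.1596]
eef_rot: [3.141, -0.0, 0.015]
force: [0.1, -0.2, -1.6]
grip_width: 0.0215
gripper_force: 116.6
```

Emit:
servo_tool(rows=[[[0, 0, 0, 0.9, 3.6, 0.8, 0], [0, 0, 0, 0.4, 3.6, 0.8, 0], [0, 0, 0, 0, 3.6, 0.8, 0], [0, 0, 0, 0, 0, 3, 0], [0, 0, 0, 0, 0, 3, 0], [0, 0, 0, 0, 0, 0, 0], [0, 0, 0, 0, 0, 0, 0]]])

```text
t: 17.77
tcp_pos: [0.5535, -0.3726, 0.0738]
eef_rot: [-3.138, 0.004, 0.014]
force: [0.3, 1.1, -0.7]
grip_width: 0.0213
gripper_force: 116.6
```

Run:
```python
from h import *
p,T,st=st_avg(3); print(np.round(p,4),np.round(Rn.from_matrix(T).as_euler("xyz",degrees=True),2),np.round(st["force"],1),st["t"],np.round(st["q"],2))
for cam in ("scene","top"):
  s=imaging.snapshot(cam)
  for t in ["hatch_edge","hatch","pry_tip","pry","lever_knob","mat","screwdriver","brush"]:
    for x in nets.spot_point(cam,t)[:1]: print(cam,t,round(float(x["p"]),2),np.round(w(s,x["centre"]),4), np.round(T.T@(w(s,x["centre"])-p),4))
```

```text
[ 0.5551 -0.3735  0.0759] [-1.7994e+02  7.0000e-02  8.3000e-01] [0.4 0.9 0.3] 17.8667 [-0.76  0.77  1.43 -0.    0.94  0.8 ]
scene hatch_edge 0.98 [0.5782 0.2082 0.2307] [ 0.0314 -0.5814 -0.1543]
scene hatch 0.92 [0.568  0.1663 0.0909] [ 0.0207 -0.5395 -0.0145]
scene pry_tip 0.83 [ 0.6679 -0.3715  0.0831] [ 0.1128 -0.0004 -0.0074]
scene pry 0.58 [ 0.5486 -0.3723  0.0696] [-0.0065 -0.0013  0.0062]
scene lever_knob 0.37 [0.5657 0.0714 0.0732] [ 0.0171 -0.4447  0.0031]
scene mat 0.86 [ 0.5385 -0.2939 -0.0016] [-0.0153 -0.0798  0.0775]
scene screwdriver 0.58 [ 5.235e-01 -2.996e-01 -3.000e-04] [-0.0304 -0.0743  0.0763]
scene brush 0.91 [ 0.5372 -0.2053  0.0071] [-0.0153 -0.1684  0.069 ]
top hatch_edge 0.56 [0.5793 0.2    0.2384] [ 0.0324 -0.5732 -0.1619]
top hatch 0.85 [0.5719 0.161  0.0907] [ 0.0246 -0.5342 -0.0143]
top pry_tip 0.77 [ 0.6697 -0.3766  0.0855] [ 0.1145  0.0047 -0.0098]
top pry 0.88 [ 0.5482 -0.3713  0.0735] [-0.0068 -0.0023  0.0024]
top lever_knob 0.45 [0.5599 0.069  0.0727] [ 0.0113 -0.4424  0.0036]
top brush 0.65 [ 0.5419 -0.2164  0.0058] [-0.0108 -0.1572  0.0702]
```

Emit:
servo_tool(rows=[[[0, 0, 0, -2, 0.3, 0, 0], [0, 0, 0, -2, 0.3, 0, 0], [0, 0, 0, 0, 0, 2.5, 0], [0, 0, 0, 0, 0, 2.5, 0], [0, 0, 0, 0, 0, 1, 0], [0, 0, 0, 0, 0, 0.5, 0], [0, 0, 0, 0, 0, 0.3, 0], [0, 0, 0, 0, 0, 0, 0]]])

```text
t: 19.43
tcp_pos: [0.5155, -0.3799, 0.0092]
eef_rot: [-3.141, 0.001, 0.015]
force: [-0.9, 0.4, -0.9]
grip_width: 0.0211
gripper_force: 116.7
```

Emit:
servo_tool(rows=[[[0, 0, 0, 0, 0, 0.15, 0], [0, 0, 0, 0, 0, 0.1, 0], [0, 0, 0, 0, 0, 0, 0]]], squeeze=40)

```text
t: 19.68
tcp_pos: [0.5158, -0.3801, 0.009]
eef_rot: [3.141, 0.0, 0.015]
force: [-5.8, 4.1, 16.0]
grip_width: 0.0214
gripper_force: 119.2
```

Contact with the mat; release gently and rise.

Emit:
servo_tool(rows=[[[0, 0, 0, 0, 0, -0.1, 0], [0, 0, 0, 0, 0, 0, 0.5], [0, 0, 0, 0, 0, 0, 0.5], [0, 0, 0, 0, 0, 0, 0.5], [0, 0, 0, 0, 0, 0, 0.5], [0, 0, 0, 0, 0, 0, 0.5], [0, 0, 0, 0, 0, -1, 0.5], [0, 0, 0, 0, 0, -3, 0.5], [0, 0, 0, 0, 0, -4, 0.5], [0, 0, 0, 0, 0, -4, 0.5], [0, 0, 0, 0, 0, -4, 0.5], [0, 0, 0, 0, 0, -2, 0.5]]])

```text
t: 20.68
tcp_pos: [0.5174, -0.3818, 0.1924]
eef_rot: [3.135, -0.006, 0.015]
force: [0.8, -0.4, 1.4]
grip_width: 0.0426
gripper_force: 0.0
```

Run:
```python
from h import *
p,T,st=st_avg(3); print(np.round(p,4),np.round(Rn.from_matrix(T).as_euler("xyz",degrees=True),2),np.round(st["force"],1),st["t"],st["grip_width"])
for cam in ("top",):
  s=imaging.snapshot(cam)
  for t in ["pry_tip","pry","screwdriver","mat","lever_knob"]:
    for x in nets.spot_point(cam,t)[:1]: print(cam,t,round(float(x["p"]),2),np.round(w(s,x["centre"]),4))
s=imaging.snapshot("scene"); cv2.imwrite("pics/scene8.png",s["color"])
for x in nets.spot_point("scene","lever_knob")[:1]: print(round(float(x["p"]),2),np.round(w(s,x["centre"]),4))
```

```text
[ 0.518  -0.3824  0.1925] [179.52  -0.45   0.84] [ 0.3 -1.1 -0.4] 20.7833 0.042761364214857066
top pry_tip 0.63 [ 0.6345 -0.3842  0.0197]
top pry 0.93 [ 0.5102 -0.3772  0.0067]
top screwdriver 0.68 [ 0.5248 -0.2989  0.0078]
top mat 0.61 [ 0.5388 -0.2944  0.0012]
top lever_knob 0.38 [0.559  0.0671 0.0758]
0.5 [0.5624 0.0703 0.0712]
```

View pics/scene8.png

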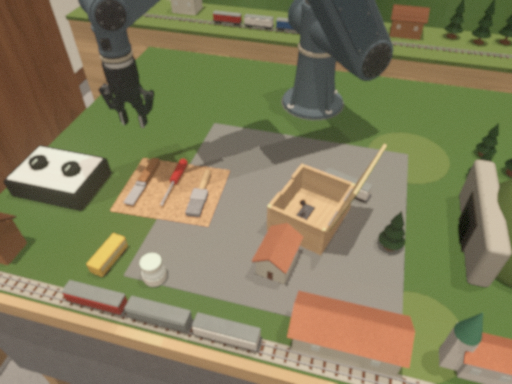

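Emit:
servo_tool(rows=[[[0, 0, 0, 0.7, -3.7, 0, 0.5], [0, 0, 0, 0.7, -3.7, 0, 0], [0, 0, 0, 0.7, -3.7, 0, 0], [0, 0, 0, 0.7, -3.7, 0, 0], [0, 0, 0, 0.7, -3.7, 0, 0], [0, 0, 0, 0.7, -3.7, 0, 0], [0, 0, 0, 0.7, -3.7, 0, 0], [0, 0, 0, 0.7, -3.7, 0, 0], [0, 0, 0, 0.7, -3.7, 0, 0], [0, 0, 0, 0.7, -3.7, 0, 0], [0, 0, 0, 0.7, -3.7, 0, 0], [0, 0, 0, 0.9, -3.5, 0, 0]]])

```text
t: 22.18
tcp_pos: [0.5944, 0.0653, 0.1855]
eef_rot: [-3.141, 0.002, 0.015]
force: [-0.2, 0.6, -0.6]
grip_width: -0.0002
gripper_force: 0.0
```

Emit:
servo_tool(rows=[[[0, 0, -6.2, 0, 0, 0, 0], [0, 0, -6.2, 0, 0, 0, 0], [0, 0, -6.2, 0, 0, 0, 0], [0, 0, -6.2, 0, 0, 0, 0], [0, 0, -6.2, 0, 0, 0, 0], [0, 0, -6.2, 0, 0, 0, 0], [0, 0, -6.2, 0, 0, 0, 0], [0, 0, -6.2, 0, 0, 0, 0], [0, 0, -6.2, 0, 0, 0, 0], [0, 0, -6.2, 0, 0, 0, 0], [0, 0, -6.2, 0, 0, 0, 0], [0, 0, -6.2, 0, 0, 0, 0]]])

```text
t: 23.18
tcp_pos: [0.5948, 0.0631, 0.1854]
eef_rot: [-3.14, 0.0, 1.318]
force: [1.0, 0.2, -0.7]
grip_width: 0.0001
gripper_force: 0.0
```

Run:
```python
from h import *
p,T,st=st_avg(3); print(np.round(p,4),np.round(Rn.from_matrix(T).as_euler("xyz",degrees=True),2),np.round(st["force"],1),st["t"],st["grip_width"],np.round(st["q"],2))
for cam in ("wrist","scene"):
  s=imaging.snapshot(cam)
  for t in ["lever_knob","box","hatch"]:
    for x in nets.spot_point(cam,t)[:1]: print(cam,t,round(float(x["p"]),2),np.round(w(s,x["centre"]),4),np.round(T.T@(w(s,x["centre"])-p),4))
  cv2.imwrite(f"pics/{cam}9.png",s["color"])
```

```text
[0.5948 0.0631 0.1854] [-1.799e+02  2.000e-02  7.549e+01] [ 0.3 -0.3  0. ] 23.2833 0.00010499762269471335 [-0.08  0.55  1.55  0.    1.05  0.18]
wrist lever_knob 0.58 [0.5652 0.0667 0.0734] [-0.0039 -0.0294  0.112 ]
wrist hatch 0.9 [0.5651 0.1615 0.0898] [ 0.0878 -0.0532  0.0956]
scene lever_knob 0.53 [0.5623 0.0674 0.0725] [-0.004  -0.0324  0.1129]
scene box 0.72 [0.547  0.0935 0.0034] [ 0.0175 -0.0536  0.182 ]
scene hatch 0.86 [0.5695 0.1645 0.0902] [ 0.0918 -0.0497  0.0952]
```

View pics/wrist9.png

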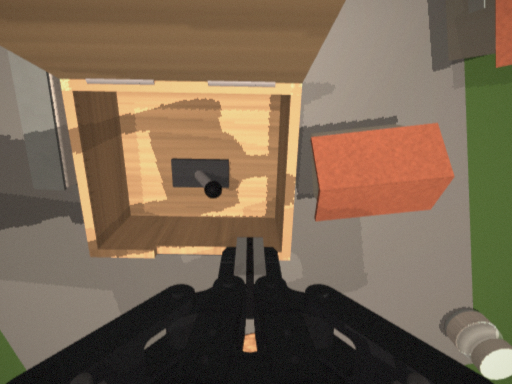

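Emit:
servo_tool(rows=[[[0, 0, 0, 0, 0.3, 3, 0], [0, 0, 0, 0, 0, 3, 0], [0, 0, 0, 0, 0, 2.5, 0], [0, 0, 0, 0, 0, 2, 0], [0, 0, 0, 0, 0, 1.2, 0], [0, 0, 0, 0, 0, 0.8, 0], [0, 0, 0, 0, 0, 0, 0]]])

```text
t: 24.27
tcp_pos: [0.5973, 0.0624, 0.0599]
eef_rot: [-3.139, 0.0, 1.313]
force: [-0.3, -0.2, 0.2]
grip_width: -0.0001
gripper_force: 0.0
```

Emit:
servo_tool(rows=[[[0, 0, 0, 0, -0.6, 0, 0], [0, 0, 0, 0, -0.8, 0, 0], [0, 0, 0, 0, -0.8, 0, 0], [0, 0, 0, 0, -0.8, 0, 0], [0, 0, 0, 0, -0.8, 0, 0], [0, 0, 0, 0, -0.8, 0, 0], [0, 0, 0, 0, -0.4, 0, 0], [0, 0, 0, 0, -0.2, 0, 0], [0, 0, 0, 0, 0, 0, 0]]])

```text
t: 25.02
tcp_pos: [0.5465, 0.076, 0.0611]
eef_rot: [-3.14, 0.0, 1.313]
force: [-0.3, -0.1, -0.5]
grip_width: -0.0004
gripper_force: 0.0
```

Emit:
servo_tool(rows=[[[0, 0, 0, 0, -0.2, 0, 0], [0, 0, 0, 0, -0.2, 0, 0], [0, 0, 0, 0, 0, 0, 0]]])

```text
t: 25.27
tcp_pos: [0.5437, 0.0766, 0.0611]
eef_rot: [-3.141, 0.0, 1.313]
force: [0.6, -0.3, 0.2]
grip_width: -0.0003
gripper_force: 0.4
```

Emit:
servo_tool(rows=[[[0, 0, 0, 0, -0.2, 0, 0], [0, 0, 0, 0, -0.2, 0, 0], [0, 0, 0, 0, 0, 0, 0]]])

```text
t: 25.52
tcp_pos: [0.5403, 0.0776, 0.0613]
eef_rot: [3.141, -0.0, 1.313]
force: [1.4, -0.8, -1.0]
grip_width: 0.0002
gripper_force: 0.6
```

Run:
```python
from h import *
p,T,st=st_avg(3); print(np.round(p,4),np.round(st["force"],1),st["t"])
bx=np.array([[.2588,.9659,0],[-.9659,.2588,0],[0,0,1]])
for cam in ("scene","wrist"):
  s=imaging.snapshot(cam)
  for x in nets.spot_point(cam,"lever_knob")[:2]: print(cam,round(float(x["p"]),2),np.round(bx@(w(s,x["centre"])-[.547,.091,0]),4))
  for x in nets.spot_point(cam,"hatch_edge")[:1]: print(cam,round(float(x["p"]),2),np.round(bx@(w(s,x["centre"])-[.547,.091,0]),4))
print("tcp box",np.round(bx@(p-[.547,.091,0]),4))
```

```text
[0.5403 0.0776 0.0614] [ 1.6  0.3 -0.8] 25.6167
scene 0.47 [-0.0135  0.0243  0.0712]
scene 0.94 [0.1202 0.0031 0.2356]
wrist 0.74 [-0.016   0.0216  0.0685]
wrist 0.63 [-0.001  -0.0014 -0.0002]
wrist 0.47 [ 0.071  -0.0023  0.0918]
tcp box [-0.0147  0.003   0.0614]
```

Emit:
servo_tool(rows=[[[0, 0, 0, 0, -0.2, 0, 0], [0, 0, 0, 0, -0.1, 0, 0], [0, 0, 0, 0, 0, 0, 0]]])

```text
t: 26.17
tcp_pos: [0.5399, 0.0779, 0.0618]
eef_rot: [3.135, -0.001, 1.313]
force: [5.9, -2.4, -1.4]
grip_width: 0.0001
gripper_force: 2.3
```

Emit:
servo_tool(rows=[[[0, 0, 0, 0, -0.2, 0, 0], [0, 0, 0, 0, 0, 0, 0]]])

```text
t: 26.33
tcp_pos: [0.5397, 0.0782, 0.0622]
eef_rot: [3.131, -0.001, 1.313]
force: [7.8, -2.8, -1.6]
grip_width: -0.0
gripper_force: 3.2
```

Emit:
servo_tool(rows=[[[0, 0, 0, 0, 1, 0, 0], [0, 0, 0, 0, 1.5, 0, 0], [0, 0, 0, 0, 0, -3, 0], [0, 0, 0, 0, 0, -4, 0], [0, 0, 0, 0, 0, -4, 0], [0, 0, 0, 0, 0, -4, 0], [0, 0, 0, -4, 0, 0, 0], [0, 0, 0, -4, 0, 0, 0], [0, 0, 0, -4, 0, 0, 0], [0, 0, 0, -4, 0, 0, 0], [0, 0, 0, 0, 0, 0, 0]]])

```text
t: 27.25
tcp_pos: [0.5162, -0.0876, 0.2111]
eef_rot: [-3.139, 0.002, 1.307]
force: [0.7, -1.1, 0.1]
grip_width: -0.0001
gripper_force: 0.0
```

Run:
```python
from h import *
p,T,st=st_avg(2); print(np.round(p,4),np.round(st["force"],1),st["t"])
bx=np.array([[.2588,.9659,0],[-.9659,.2588,0],[0,0,1]])
for cam in ("scene","top"):
  s=imaging.snapshot(cam); cv2.imwrite(f"pics/{cam}10.png",s["color"])
  for t in ("lever_knob","hatch_edge","hatch"):
    for x in nets.spot_point(cam,t)[:1]: print(cam,t,round(float(x["p"]),2),np.round(bx@(w(s,x["centre"])-[.547,.091,0]),4))
  for t in ("pry","pry_tip","screwdriver","brush","cottage","wagon","fir"):
    for x in nets.spot_point(cam,t)[:1]: print(cam,t,round(float(x["p"]),2),np.round(w(s,x["centre"]),4))
c=imaging.snapshot("scene")["color"][150:270,230:390]
cv2.imwrite("pics/c10.png",cv2.resize(c,None,fx=5,fy=5,interpolation=cv2.INTER_CUBIC))
```

```text
[ 0.5165 -0.0862  0.2111] [-0.1  0.9  0.2] 27.3
scene lever_knob 0.43 [-0.0162  0.0228  0.0704]
scene hatch_edge 0.74 [-0.0701  0.0039  0.0845]
scene hatch 0.74 [ 0.0764 -0.0037  0.0908]
scene pry 0.62 [ 0.5094 -0.3765  0.0034]
scene pry_tip 0.73 [ 0.6265 -0.3804  0.0159]
scene screwdriver 0.56 [ 0.5259 -0.2963  0.0019]
scene brush 0.82 [ 0.5345 -0.2034  0.0064]
scene cottage 0.62 [ 0.7094  0.0482 -0.0033]
scene wagon 0.97 [0.4211 0.1695 0.0009]
scene fir 0.64 [ 0.5813  0.296  -0.0036]
top lever_knob 0.44 [-0.0164  0.0225  0.0703]
top hatch 0.84 [ 0.0734 -0.005   0.0913]
top pry 0.56 [ 0.5101 -0.3753  0.0068]
top pry_tip 0.56 [ 0.6374 -0.3856  0.0168]
top screwdriver 0.75 [ 0.5235 -0.2966  0.009 ]
top brush 0.57 [ 0.6345 -0.3832  0.0134]
top cottage 0.93 [0.7098 0.0408 0.0049]
top wagon 0.65 [0.4192 0.1662 0.0007]
top fir 0.56 [0.581  0.2924 0.0031]
```

View pics/c10.png

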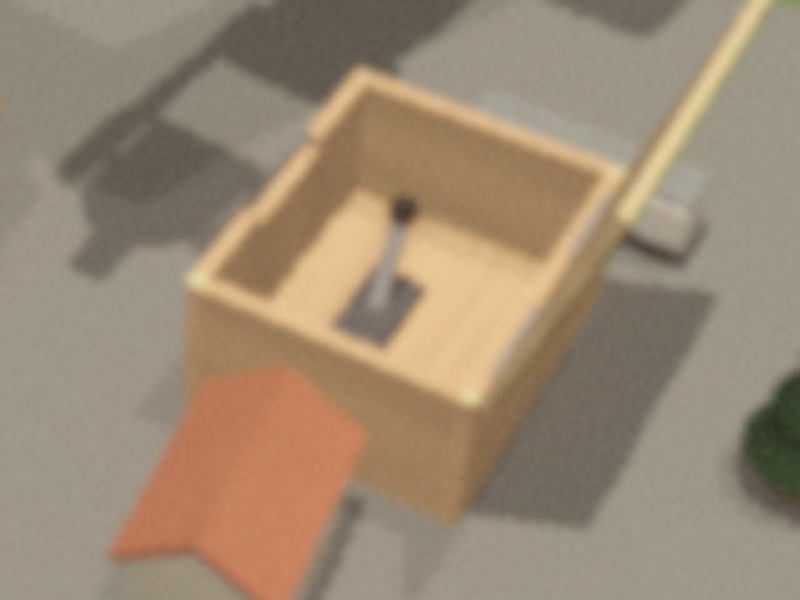

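```bash
python3 -c "
from station import ctrl
print(ctrl.sign_off())"
```

```text
the job is handed in; nothing more can be done
None
```

The job is handed in: the blade levered the hatch up and folded it back past upright (about 106°). The lever was then pushed with the closed fingertips to its +y stop. The pry blade lies flat on the mat, about 4 cm from where it started so it no longer overhangs the edge, and the other models and tools measured unmoved.

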